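# Draw a plaster tile out of the drying rack and bolt it for carving

### The arm

A 7-joint arm with a two-finger parallel gripper is mounted at the origin on the work surface. World frame = base frame: x ahead of the robot, y to its left, z up, the work surface at z = 0. Lengths are in mm, angles in rad, forces in N, time in s.
With the tool pointing down it reaches from about 425 to 950 mm from the base axis. Payload 16.7 kg.
Tool frame: the origin (TCP) lies between the finger pads; the fingertips stand 11 mm ahead of it and the grasp point (between the pads) lies 8 mm behind it; z points along the fingers, y is the line along which they close (so a half turn about z gives the same grasp; the last joint's range is limited). The gripper opens to 94 mm and grips with 3 to 60 N. Pads are 16 mm wide; open, the fingers measure 119 mm over their backs; the gripper's body (75 mm by 177 mm) begins 78 mm behind the grasp point.
Start: joints at [1.177, 0.426, 0.074, 1.606, -0.034, 1.111, -0.067], TCP at [163.565, -654.845, 216.467] pointing down, gripper open.
Joint ranges: [-2.85, 2.85], [-0.5, 2.14], [-1.23, 1.37], [0.21, 2.46], [-1.02, 4.16], [0.16, 2.05], [-2.73, 2.73]. Speed limits (rad/s): [1.89, 1.89, 2.39, 2.39, 3.01, 3.01, 3.01].

### API

Orientations are given as a rotation vector (axis times angle).
In Python, from station import arm, imaging, ticket, nets gives the robot as it stands.
- The arm moves only by the tool jog_arm, never from a script. Its arguments are lists of equal length, an entry for each row: "grip": the finger opening in m, from 0 to 0.094; "slide": the shift along the tool's x, y, z in m, a list of three; "turn": the turn about the tool's z in rad. In form: {"grip": [grip, ...], "slide": [[x, y, z], ...], "turn": [turn, ...]}. A call has 1 to 12 rows; each row shifts and turns the commanded pose from where the row before left it, along the tool's axes as they then stand; what a row does not reach is not made up. A row lasts 1/8 s, in which the tool goes at most 62.5 mm and 10.7 degrees, less where a joint would pass 70% of its speed; a pose out of reach is approached as far as the arm can. A call with a gripper value outside its range is refused whole. The fingers move at their own pace and stop on an object; "force" is the grip in N (left out, the last holds). Time passes only in rows, so rows that do not move let the fingers close. It gives the time, the measured TCP pose, the force, the opening and the grip force at its end, in the units of the state.
- arm.get_state(): the state, without advancing time (a new reading comes with each control period).
- imaging.read_camera(name): name is "side" or "top"; returns a dict with "pixels" (480x640x3 uint8, blue, green, red), "vfov" (degrees; the focal length in pixels is half the picture's height over the tangent of half this angle, whatever the lens; pixels are square), "cx", "cy" (the principal point, pixels), "dist" ([k1, k2, p1, p2, k3] as OpenCV has them; the pictures are not rectified), "R" (3x3) and "t" (3): a world point X has camera coordinates R X + t. Camera axes: x right, y down, z forward; pixel columns grow to the right and rows downward; lengths in mm; the calibration is good to about 2 mm. A picture is of the moment at which its call begins. There is no depth.
- ticket.finish_job(): hands the job in; it is judged then, once.
Trained networks look in the newest picture that a camera, given by its name, has taken for a name from the list of things; names that differ only in an ending like _2 or _b are one class to them, and where a whole thing is asked for, a point or a joint stands for the part that bears it (a point fixed in the world has none). Each returns a list of dicts, best first, with "conf" (0 to 1); they miss things now and then, are a little off and sometimes report something else, mostly with a low value. They report only what shows in the picture. A call takes as long as a camera call.
- nets.find_in(camera, query): "uv" ([column, row] in pixels, amid what is visible of it).
- nets.mark_of(camera, query): "uv" ([column, row] in pixels: a listed point, or the origin of a listed thing).
The state is a dict: "time_s": time; "joint_positions": joint angles; "qd": joint speeds; "joint_efforts": joint torques, N m; "tcp_pos": TCP position; "orientation": TCP orientation; "ft_force": force on the tool from outside, world axes, zero at the start; "torque": the same for the moment, N m; "grip_width": opening from 0.0 (shut) to 1.0 (fully open); "grip_force": force on a finger pad.
Only numpy, scipy, OpenCV 4.12 (cv2) and the standard library are available. Lean on these libraries where they do the work, as an engineer would, in place of code of your own. Each camera call takes 0.05 s, during which the arm holds its last target. There are 200 camera calls.

### The job

Draw the cast plaster tile out from under the drying rack towards you along its rails, by pressing lightly on its face and pulling, until it sits fully home against the blue front stop; the plaster cracks if it is pressed hard. Then slide the bolt fully across behind the tile by its red knob and let go. Do not disturb the other things on the bench.

Things in the scene. Friction and masses are not known exactly. Their poses are not given: they have to be found in the camera images.
- tile: White plaster tile to draw out, 140 long (x) x 110 wide (y) x 20 mm thick, about 0.4 kg (varies), fan relief on its rear half. Origin: centre of underside; x to its rear, z up; press its flat front half, |y| < 45 mm. Loose on a slippery bed, too wide to grasp. 6 to 10 N on its face lets a fingertip pull it along smoothly (it slips if jerked); over 16 N of touch cracks it.
- station: Fixed plywood base of the finishing station, 400 x 400 x 10 mm. Origin on the bench under the tile's home place; -x is the pull direction, z up. The black bed on it, top 46 mm above the bench when level, has aluminium side rails 9 mm high, 116 mm apart. A wooden drying rack bridges the bed from x = 135 to 270 mm, top 99 mm above the bench.
- rocker (a point): Middle of the bar across the bed (along station y, at station x = 10 mm, 34 mm above the bench) on which the bed rocks against springs. It rests nose-up, tipped back 2 to 6 degrees by spring and tile, rising to the stop. It sinks some mm under a press behind or before the bar and is hard over it: pulling at constant height overloads the tile.
- seat (a point): Point on the bed's top where the tile's origin lies when the tile is fully home, its front edge against the blue front stop (12 mm high, 70 mm in front of this point). Axes along the bed, as the station's. The tile starts 85 to 110 mm behind it (+x).
- bolt (a joint): Travel of the steel bolt in m: 0 drawn back, 0.055 fully across (end stop); starts at 0 to 0.010. Slides along station -y at station x = 81 mm, 11 to 23 mm above the bed, about 4 mm behind the rear edge of a tile that is home; a tile further back blocks it. About 2 N moves it; it stays where left.
- knob (a point): Centre of the top of the bolt's upright red knob: 18 mm across, 34 mm tall, free on all sides, top about 100 mm above the bench, at station x = 81 mm, y = 174 mm less the bolt travel. The bolt's guide bracket, up to 77 mm above the bench, reaches from y = 73 to 95 mm.
- spare_tile: The spare tile on top of the rack, same as the other; leave alone.
- spatula: A spatula lying along the right side of the station base; leave alone.
- sanding_block: A cork sanding block, 90 x 55 x 30 mm, beside the rack on the base's right; leave alone.
- rosette: A round plaster rosette, 90 mm across, on the bench to the left; leave alone.
- mixing_bowl: A rubber mixing bowl, 130 mm across, on the bench to the left; leave alone.
- brush: A brush on the bench to the right; leave alone.
- sealer: A white jar, 70 mm across, 120 mm tall, on the bench to the right; leave alone.
- tape_rule: A yellow tape rule, 65 x 40 x 55 mm, on the bench to the right; leave alone.

How it is judged (in metres and radians):
On the way, in this order (a step that is already met when the one before it is completed fails the run):
1. the tile is home against the front stop, flat on the bed (x of tile in the frame of seat between -0.003 and 0.002 m and z of tile in the frame of seat below 0.003 m), for 0.2 s.
2. the bolt is fully across behind the tile (value of joint bolt above 0.05 m), for 0.2 s.
At the end, for the whole second after the job is handed in: The tile lies flat on the bed with its front edge within 2 mm of the blue stop, at rest, and the bolt is at least 50 mm of its 55 mm across behind it (all of step 1 and value of joint bolt above 0.05 m and linear speed of tile below 0.01 m/s); the robot touches nothing.
It fails at once if the tile is touched with more than 16 N and cracks (contact force between any of the fingers, the arm and tile above 16 N).
It fails at once if the tile is lifted or tipped out of its bed (z of tile in the frame of seat above 0.02 m or angle between tile's own z axis and vertical above 0.2 rad).
It fails at once if another thing on the bench is disturbed (moved more than 30 mm) (distance of any of spare_tile, spatula, sanding_block, rosette, mixing_bowl, brush, sealer, tape_rule from where it was at the start of the episode above 0.03 m).
It also fails if it takes over 53 s, if anything falls off the work surface, if the arm or the gripper's body presses on something with over 40 N, if the wrist force passes 120 N, or if a joint passes its speed limit or range.

## Working session

There is one attempt and no reset: what is moved stays moved. The work goes in short steps, Python scripts to look and compute and a tool call to move; the robot and the scene stay as the last step left them, time stands still between calls to the robot, and variables do not carry over. Pictures are saved under pics/ and viewed, at most 10 in all, crops included, and the job is handed in when it is done.

Besides the shell and the picture viewer there is one more tool, called after ">>>" as name([rows], argument=value, ...), one row to a line, values as JSON. jog_arm: Moves the arm, as the interface text tells. Its arguments: {"type":"object","properties":{"grip":{"type":"array"},"slide":{"type":"array"},"turn":{"type":"array"},"force":{"type":"number"}},"required":["grip","slide","turn"]}

```bash
mkdir -p pics; cat > h.py <<'E'
import numpy as np, cv2
from station import arm, imaging, ticket, nets
from scipy.spatial.transform import Rotation as Ro
def cam(n):
    c=imaging.read_camera(n); f=240/np.tan(np.radians(c["vfov"])/2)
    c["K"]=np.array([[f,0,c["cx"]],[0,f,c["cy"]],[0,0,1.]]); c["R"]=np.array(c["R"]);c["t"]=np.array(c["t"]);c["dist"]=np.array(c["dist"],float); return c
def ray(c,uv):
    p=cv2.undistortPoints(np.array([[uv]],float),c["K"],c["dist"])[0,0]
    d=c["R"].T@np.array([p[0],p[1],1]); o=-c["R"].T@c["t"]; return o,d/np.linalg.norm(d)
def atz(c,uv,z):
    o,d=ray(c,uv); return o+d*(z-o[2])/d[2]
def proj(c,X):
    return cv2.projectPoints(np.array(X,float).reshape(-1,3),cv2.Rodrigues(c["R"])[0],c["t"],c["K"],c["dist"])[0][:,0]
def tri(c1,u1,c2,u2):
    o1,d1=ray(c1,u1);o2,d2=ray(c2,u2)
    s=np.linalg.lstsq(np.c_[d1,-d2],o2-o1,rcond=None)[0]
    a=o1+s[0]*d1;b=o2+s[1]*d2; return (a+b)/2,np.linalg.norm(a-b)
E
python3 - <<'E'
from h import *
np.set_printoptions(precision=1,suppress=True)
C={}
for n in("side","top"):
    C[n]=cam(n); cv2.imwrite(f"pics/{n}0.png",C[n]["pixels"]); print(n,-C[n]["R"].T@C[n]["t"],C[n]["R"][2])
for q in("tile","station","rocker","seat","knob","bolt","spare_tile","spatula","sanding_block","sealer"):
    m={}
    for n in C:
        r=nets.mark_of(n,q); m[n]=r; print(q,n,[(np.round(x["uv"],1),round(x["conf"],2)) for x in r[:3]])
    if all(m.values()): print("  tri",*tri(C["side"],m["side"][0]["uv"],C["top"],m["top"][0]["uv"]))
s=arm.get_state();print(s)
print(Ro.from_rotvec(s["orientation"]).as_matrix())
E
```

```text
side [-21.9 906.5 810.8] [ 0.4 -0.7 -0.6]
top [ 291.6   18.1 1236.7] [ 0.2 -0.  -1. ]
tile side [(array([302.8, 228.4]), 0.61)]
tile top [(array([334.8, 217.3]), 0.73), (array([340.7, 249.8]), 0.29)]
  tri [602.9 -39.   46.4] 7.256261953303715
station side [(array([341.6, 250.9]), 0.97)]
station top [(array([338.8, 253.2]), 0.71)]
  tri [506.7 -56.4   1.1] 8.015457527100766
rocker side [(array([338.8, 237.1]), 0.85)]
rocker top [(array([336. , 248.8]), 0.68), (array([142.7, 256. ]), 0.38)]
  tri [509.7 -46.1  49.4] 8.107632662260558
seat side [(array([340.3, 231.6]), 0.7)]
seat top [(array([341.6, 250.4]), 0.58)]
  tri [508.  -58.7  58.2] 0.07924685197451754
knob side [(array([276.5, 248.9]), 0.74)]
knob top [(array([389., 246.]), 0.71), (array([271.5, 223.2]), 0.68), (array([477.7, 247.4]), 0.25)]
  tri [ 645.  -150.4 -104.7] 217.37332998936628Traceback (most recent call last):
  File "<stdin>", line 9, in <module>
ValueError: it knows: brush, knob, mixing_bowl, rocker, rosette, sanding_block, sealer, seat, spare_tile, spatula, station, tape_rule, tile
```

```bash
python3 - <<'E'
from h import *
np.set_printoptions(precision=1,suppress=True)
C={n:cam(n) for n in("side","top")}
for n,(x,y) in {"side":(180,140),"top":(220,150)}.items():
    cv2.imwrite(f"pics/{n}1.png",cv2.resize(C[n]["pixels"][y:y+200,x:x+260],None,fx=3,fy=3,interpolation=cv2.INTER_CUBIC))
for n in C: print(n,[(np.round(x["uv"],1),x["conf"]) for x in nets.mark_of(n,"knob")])
print("knob",tri(C["side"],[276.5,248.9],C["top"],[271.5,223.2]))
for q in("spare_tile","spatula","sanding_block","sealer","mixing_bowl","rosette"):
    for n in["top"]:
        for x in nets.find_in(n,q)[:1]: print(q,np.round(x["uv"]),round(x["conf"],2),atz(C[n],x["uv"],30))
s=arm.get_state();print({k:np.round(s[k],3) for k in("time_s","tcp_pos","orientation","ft_force","grip_width")})
print(Ro.from_rotvec(s["orientation"]).as_matrix())
E
```

```text
side [(array([273.7, 248.9]), 0.69)]
top [(array([272.2, 221.7]), 0.54)]
knob (array([569.5, 124.1,  97.1]), np.float64(4.9902160683765))
spare_tile [327. 172.] 0.85 [733.9 -17.7  30. ]
spatula [385. 223.] 0.82 [ 591.6 -177.3   30. ]
sanding_block [378. 174.] 0.56 [ 729.8 -161.    30. ]
sealer [484. 245.] 0.81 [ 535.5 -445.7   30. ]
rosette [169. 315.] 0.7 [333.  384.7  30. ]
{'time_s': np.float64(1.1), 'tcp_pos': array([ 163.6, -654.8,  216.5]), 'orientation': array([-3.1, -0.4, -0. ]), 'ft_force': array([-0.4, -0.4, -0.5]), 'grip_width': np.float64(1.001)}
[[ 1.   0.2  0. ]
 [ 0.2 -1.   0. ]
 [ 0.  -0.  -1. ]]
```

View pics/top0.png

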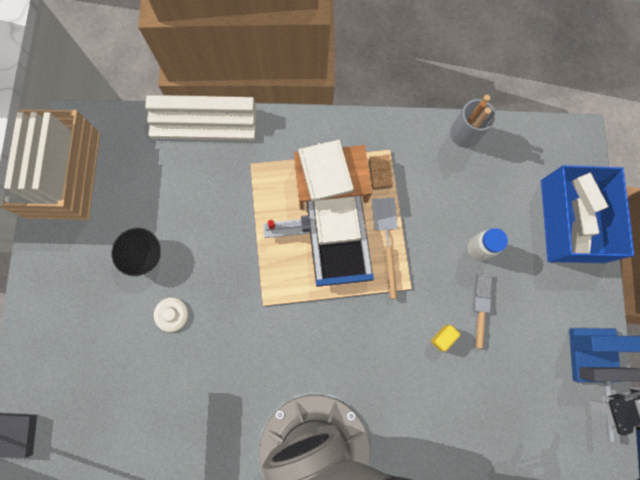

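View pics/top1.png

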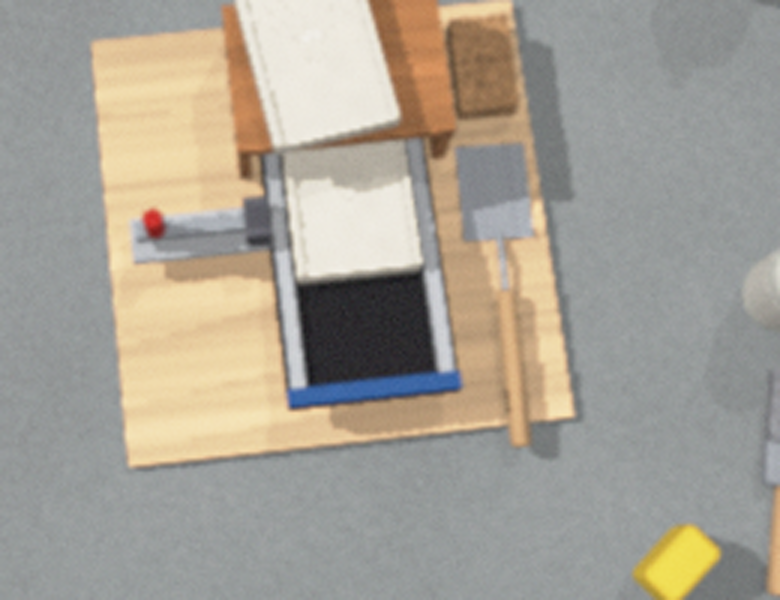

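View pics/side1.png

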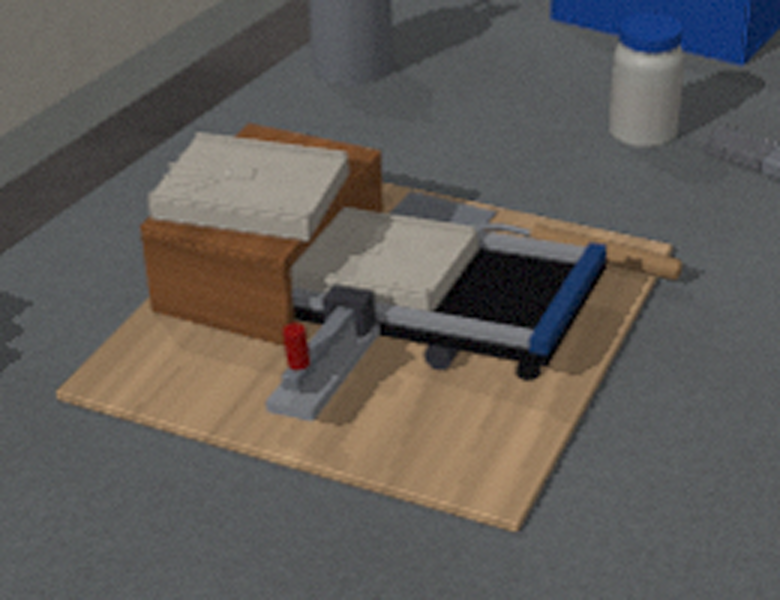

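```bash
python3 - <<'E'
from h import *
from scipy.optimize import least_squares
np.set_printoptions(precision=1,suppress=True)
C={n:cam(n) for n in("side","top")}
T=lambda *p:np.array(p)/3+[220,150]; S=lambda *p:np.array(p)/3+[180,140]
c=[atz(C["top"],T(*p),10) for p in((92,42),(513,5),(573,415),(130,466))]
print("base",c)
print("base side",[atz(C["side"],S(*p),10) for p in((57,396),(518,527),(672,246))])
e=(c[0]+c[1])/2-(c[2]+c[3])/2; print("yaw",np.arctan2(e[1],e[0]),"len",np.linalg.norm(e)); e2=(c[0]+c[3]-c[1]-c[2])/2; print("yaw2",np.arctan2(-e2[0],e2[1]),np.linalg.norm(e2))
ctr=np.mean(c,0); print("ctr",ctr)
# triangulated: tile front top corners L,R ; stop top front corners
P={"tileL":((298,279),(428,310)),"tileR":((421,269),(478,228)),"stopL":((290,405),(541,355)),"stopR":((459,388),(605,250)),"knob":((152,217),(295,327))}
yaw=np.arctan2(e[1],e[0]); ex=np.array([np.cos(yaw),np.sin(yaw),0]); ey=np.array([-ex[1],ex[0],0])
for k,(a,b) in P.items():
    X,g=tri(C["top"],T(*a),C["side"],S(*b)); print(k,X,"gap",round(g,1),"from ctr along/across",(X-ctr)@ex,(X-ctr)@ey)
print(arm.get_state()["time_s"])
E
```

```text
base [array([758.3, 196.5,  10. ]), array([ 805.7, -200.4,   10. ]), array([ 417.4, -249.2,   10. ]), array([364.5, 143.9,  10. ])]
base side [array([753.6, 201.8,  10. ]), array([361.2, 148. ,  10. ]), array([ 414.2, -247.7,   10. ])]
yaw 0.12880729002001287 len 394.3482434451211
yaw2 0.12636479500274408 398.1648768250595
ctr [586.5 -27.3  10. ]
tileL [526.4  -0.9  51.6] gap 2.5 from ctr along/across -56.171821472243934 33.86628732269241
tileR [ 536.3 -106.1   68.8] gap 2.0 from ctr along/across -59.893263900675315 -71.71319917340786
stopL [417.8   4.6  50.1] gap 1.4 from ctr along/across -163.23016252688362 53.34055595297645
stopR [ 433.3 -140.2   61. ] gap 0.4 from ctr along/across -166.41211603868226 -92.28847383329976
knob [568.1 124.6  98.6] gap 2.0 from ctr along/across 1.2737675764638532 152.96690426923254
1.2
```

```bash
cat >> h.py <<'E'
O=np.array([509.,-57,0]); YAW=0.128
EX=np.array([np.cos(YAW),np.sin(YAW),0]); EY=np.array([-EX[1],EX[0],0]); W=lambda x,y,z:O+x*EX+y*EY+np.array([0,0,z])
def st():
    s=arm.get_state(); R=Ro.from_rotvec(s["orientation"]).as_matrix(); p=np.array(s["tcp_pos"]); d=p-O
    print("t",round(s["time_s"],2),"tcp",p,"station",d@EX,d@EY,"yaw err",round(YAW-np.arctan2(R[1,0],R[0,0]),4),"F",np.array(s["ft_force"])); return s,R,p
def need(R,p,x,y,z): print("slide m",R.T@(W(x,y,z)-p)/1000)
E
python3 - <<'E'
from h import *
np.set_printoptions(precision=4,suppress=True)
s,R,p=st(); print(R); need(R,p,72,0,160)
r=arm.get_state
E
```

```text
t 1.2 tcp [ 163.5338 -654.8471  216.4649] station -418.9556631211222 -548.8571899024931 yaw err -0.1167 F [ 0.3246 -0.2316  1.206 ]
[[ 0.9702  0.2423 -0.    ]
 [ 0.2423 -0.9702  0.0001]
 [ 0.     -0.0001 -1.    ]]
slide m [ 0.5515 -0.488   0.0565]
```

>>> jog_arm([
  [0.02, -0.018, 0],
  [0.04, -0.036, 0],
  [0.045, -0.04, 0],
  [0.045, -0.04, 0],
  [0.045, -0.04, 0],
  [0.045, -0.04, 0],
  [0.045, -0.04, 0],
  [0.045, -0.04, 0],
  [0.045, -0.04, 0],
  [0.045, -0.04, 0],
  [0.045, -0.04, 0],
  [0.04, -0.036, 0],
], grip=[0, 0, 0, 0, 0, 0, 0, 0, 0, 0, 0, 0], turn=[0, 0, 0, 0, 0, 0, 0, 0, 0, 0, 0, 0], force=20)

```text
time_s: 2.7
tcp_pos: [545.5, -93.9, 216.8]
orientation: [3.118, 0.384, 0.001]
ft_force: [0.4, -0.3, -0.0]
grip_width: 0.007
grip_force: 0.0
```

```bash
python3 - <<'E'
from h import *
np.set_printoptions(precision=4,suppress=True)
s,R,p=st(); need(R,p,72,0,130)
E
```

```text
t 2.7 tcp [545.5054 -93.9277 216.7584] station 31.49289208990414 -41.28558316539299 yaw err -0.1172 F [ 0.3722 -0.2647 -0.0297]
slide m [ 0.045  -0.0363  0.0868]
```

>>> jog_arm([
  [0.0225, -0.018, 0.02],
  [0.0225, -0.018, 0.035],
  [0, 0, 0.035],
  [0, 0, 0.02],
  [0, 0, 0.01],
  [0, 0, 0],
], grip=[0, 0, 0, 0, 0, 0], turn=[0, 0, 0.117, 0, 0, 0])

```text
time_s: 3.45
tcp_pos: [579.3, -50.1, 96.4]
orientation: [-3.135, -0.201, 0.001]
ft_force: [0.1, 0.9, 0.7]
grip_width: 0.003
grip_force: 0.0
```

```bash
python3 - <<'E'
from h import *
np.set_printoptions(precision=4,suppress=True)
st()
C={n:cam(n) for n in("side","top")}
a=[cv2.resize(C[n]["pixels"][y:y+130,x:x+130],(390,390),interpolation=cv2.INTER_CUBIC) for n,x,y in(("side",270,150),("top",270,180))]
cv2.imwrite("pics/b.png",np.hstack(a)); print(nets.mark_of("top","tile")); st()
E
```

```text
t 3.45 tcp [579.3347 -50.1244  96.4064] station 70.6370180884451 -2.1589746440479027 yaw err 0.0002 F [0.1353 0.9091 0.7385]
[]
t 3.6 tcp [580.0014 -50.1972  97.5063] station 71.28888388177485 -2.3162628603645095 yaw err 0.0004 F [0.1587 0.5339 0.7913]
```

View pics/b.png

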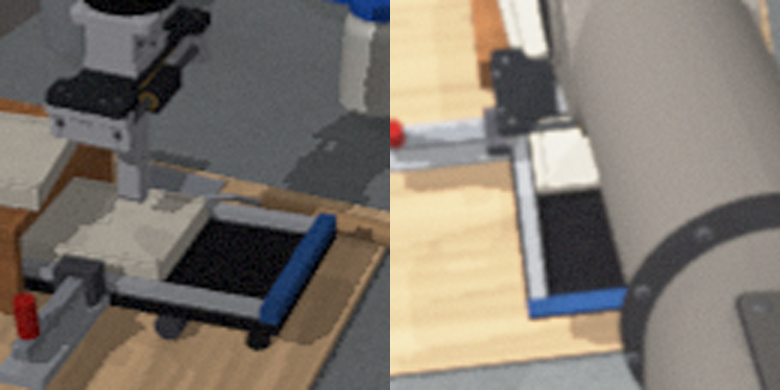

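>>> jog_arm([
  [0, 0, 0.005],
  [0, 0, 0.006],
  [0, 0, 0.003],
  [0, 0, 0.002],
  [0, 0, 0],
], grip=[0, 0, 0, 0, 0], turn=[0, 0, 0, 0, 0])

```text
time_s: 4.22
tcp_pos: [579.4, -50.0, 80.4]
orientation: [-3.135, -0.201, 0.0]
ft_force: [-0.6, -0.0, -0.5]
grip_width: 0.005
grip_force: 0.0
```

>>> jog_arm([
  [0, 0, 0.001],
  [0, 0, 0.001],
  [0, 0, 0.001],
], grip=[0, 0, 0], turn=[0, 0, 0])

```text
time_s: 4.6
tcp_pos: [579.4, -50.1, 77.5]
orientation: [-3.135, -0.2, -0.0]
ft_force: [-0.3, 0.4, 0.2]
grip_width: 0.0
grip_force: 0.0
```

>>> jog_arm([
  [0, 0, 0.001],
  [0, 0, 0.001],
  [0, 0, 0.001],
], grip=[0, 0, 0], turn=[0, 0, 0])

```text
time_s: 4.97
tcp_pos: [579.4, -50.0, 74.4]
orientation: [-3.135, -0.2, 0.0]
ft_force: [0.2, -0.4, -0.7]
grip_width: 0.004
grip_force: 0.0
```

>>> jog_arm([
  [0, 0, 0.001],
  [0, 0, 0.001],
], grip=[0, 0], turn=[0, 0])

```text
time_s: 5.22
tcp_pos: [579.7, -50.0, 72.6]
orientation: [-3.135, -0.201, -0.001]
ft_force: [0.7, 0.5, 3.8]
grip_width: 0.006
grip_force: 1.7
```

>>> jog_arm([
  [0, 0, 0.001],
  [0, 0, 0.001],
], grip=[0, 0], turn=[0, 0])

```text
time_s: 5.48
tcp_pos: [580.3, -49.9, 71.1]
orientation: [-3.135, -0.201, -0.003]
ft_force: [1.9, 0.3, 9.0]
grip_width: 0.001
grip_force: 4.3
```

>>> jog_arm([
  [-0.001, 0, -0.0001],
  [-0.002, 0, -0.0003],
  [-0.0025, 0, -0.0003],
  [-0.0025, 0, -0.0003],
], grip=[0, 0, 0, 0], turn=[0, 0, 0, 0])

```text
time_s: 5.98
tcp_pos: [572.8, -50.9, 72.4]
orientation: [-3.135, -0.201, -0.005]
ft_force: [4.0, -0.3, 7.3]
grip_width: 0.006
grip_force: 4.1
```

>>> jog_arm([
  [-0.0025, 0, -0.0003],
  [-0.0025, 0, -0.0003],
  [-0.0025, 0, -0.0002],
  [-0.0025, 0, -0.0003],
], grip=[0, 0, 0, 0], turn=[0, 0, 0, 0])

```text
time_s: 6.48
tcp_pos: [563.1, -52.1, 73.6]
orientation: [3.135, 0.201, 0.005]
ft_force: [3.7, 0.6, 10.1]
grip_width: 0.004
grip_force: 4.7
```

```bash
python3 - <<'E'
from h import *
c=cam("side"); st(); c0=cv2.imread("pics/side0.png")
a=[cv2.resize(p[190:260,270:400],(390*1,210),interpolation=cv2.INTER_CUBIC) for p in(c0,c["pixels"])]
cv2.imwrite("pics/c.png",np.vstack(a))
E
```

```text
t 6.53 tcp [562.81672663 -52.25081715  73.60703621] station 53.98269841322198 -2.1594154671234276 yaw err 0.0002 F [3.94959762 0.96596756 9.01059438]
```

View pics/c.png

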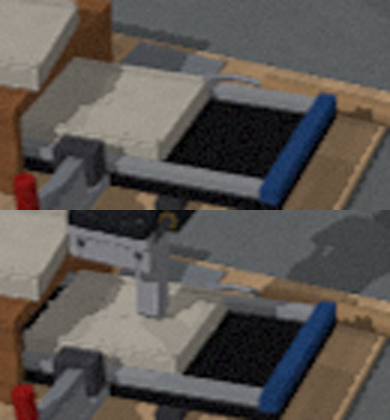

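>>> jog_arm([
  [-0.0015, 0, -0.0003],
  [-0.0025, 0, -0.0004],
  [-0.0025, 0, -0.0003],
  [-0.0025, 0, -0.0003],
], grip=[0, 0, 0, 0], turn=[0, 0, 0, 0])

```text
time_s: 7.02
tcp_pos: [554.0, -53.3, 74.8]
orientation: [3.135, 0.201, 0.005]
ft_force: [3.0, 0.3, 9.4]
grip_width: 0.005
grip_force: 4.3
```

>>> jog_arm([
  [-0.0025, 0, -0.0004],
  [-0.0025, 0, -0.0003],
  [-0.0025, 0, -0.0003],
], grip=[0, 0, 0], turn=[0, 0, 0])

```text
time_s: 7.4
tcp_pos: [546.4, -54.3, 75.7]
orientation: [3.135, 0.201, 0.004]
ft_force: [3.3, -0.2, 8.1]
grip_width: 0.004
grip_force: 3.7
```

>>> jog_arm([
  [-0.0025, 0, -0.0002],
  [-0.0025, 0, -0.0002],
  [-0.0025, 0, -0.0002],
], grip=[0, 0, 0], turn=[0, 0, 0])

```text
time_s: 7.78
tcp_pos: [539.0, -55.3, 76.3]
orientation: [3.135, 0.201, 0.004]
ft_force: [4.2, -0.2, 8.0]
grip_width: 0.005
grip_force: 3.9
```

>>> jog_arm([
  [-0.0025, 0, -0.0002],
  [-0.0025, 0, -0.0001],
], grip=[0, 0], turn=[0, 0])

```text
time_s: 8.02
tcp_pos: [534.1, -55.9, 76.6]
orientation: [3.135, 0.201, 0.004]
ft_force: [3.1, 0.6, 8.4]
grip_width: 0.005
grip_force: 4.3
```

>>> jog_arm([
  [-0.0025, 0, -0.0002],
  [-0.0025, 0, -0.0001],
], grip=[0, 0], turn=[0, 0])

```text
time_s: 8.28
tcp_pos: [529.1, -56.6, 76.9]
orientation: [3.135, 0.201, 0.004]
ft_force: [3.1, 0.6, 9.1]
grip_width: 0.002
grip_force: 4.3
```

>>> jog_arm([
  [-0.0025, 0, -0.0002],
  [-0.0025, 0, -0.0002],
], grip=[0, 0], turn=[0, 0])

```text
time_s: 8.52
tcp_pos: [524.0, -57.2, 77.2]
orientation: [3.135, 0.201, 0.004]
ft_force: [2.4, 0.8, 6.5]
grip_width: 0.005
grip_force: 3.5
```

>>> jog_arm([
  [-0.0025, 0, 0],
  [-0.0025, 0, -0.0001],
], grip=[0, 0], turn=[0, 0])

```text
time_s: 8.78
tcp_pos: [519.2, -57.8, 77.4]
orientation: [3.135, 0.201, 0.004]
ft_force: [2.5, -0.0, 8.0]
grip_width: 0.004
grip_force: 4.1
```

>>> jog_arm([
  [-0.0025, 0, -0.0001],
  [-0.0025, 0, -0.0001],
], grip=[0, 0], turn=[0, 0])

```text
time_s: 9.02
tcp_pos: [514.1, -58.5, 77.5]
orientation: [3.135, 0.201, 0.004]
ft_force: [2.4, 0.6, 7.1]
grip_width: 0.006
grip_force: 3.8
```

>>> jog_arm([
  [-0.0025, 0, 0],
  [-0.0025, 0, 0],
  [-0.0025, 0, 0],
], grip=[0, 0, 0], turn=[0, 0, 0])

```text
time_s: 9.4
tcp_pos: [506.8, -59.5, 77.6]
orientation: [3.135, 0.201, 0.004]
ft_force: [3.1, 0.1, 8.9]
grip_width: 0.004
grip_force: 4.4
```

>>> jog_arm([
  [-0.0025, 0, 0],
  [-0.0025, 0, 0],
  [-0.0025, 0, 0],
], grip=[0, 0, 0], turn=[0, 0, 0])

```text
time_s: 9.78
tcp_pos: [499.3, -60.4, 77.6]
orientation: [3.135, 0.201, 0.004]
ft_force: [1.9, 0.7, 9.1]
grip_width: 0.007
grip_force: 4.3
```

>>> jog_arm([
  [-0.002, 0, 0],
  [-0.0015, 0, 0],
  [-0.0015, 0, 0],
], grip=[0, 0, 0], turn=[0, 0, 0])

```text
time_s: 10.15
tcp_pos: [494.3, -61.1, 77.5]
orientation: [3.135, 0.201, 0.004]
ft_force: [2.9, 0.2, 9.7]
grip_width: 0.003
grip_force: 4.1
```

```bash
python3 - <<'E'
from h import *
c=cam("side"); st(); 
cv2.imwrite("pics/d.png",cv2.resize(c["pixels"][190:270,290:400],None,fx=6,fy=6,interpolation=cv2.INTER_CUBIC))
E
```

```text
t 10.2 tcp [494.11652847 -61.11920064  77.53167829] station -15.287531605945995 -2.1856157306783985 yaw err 0.0003 F [1.1242211  0.23468059 8.79352038]
```

View pics/d.png

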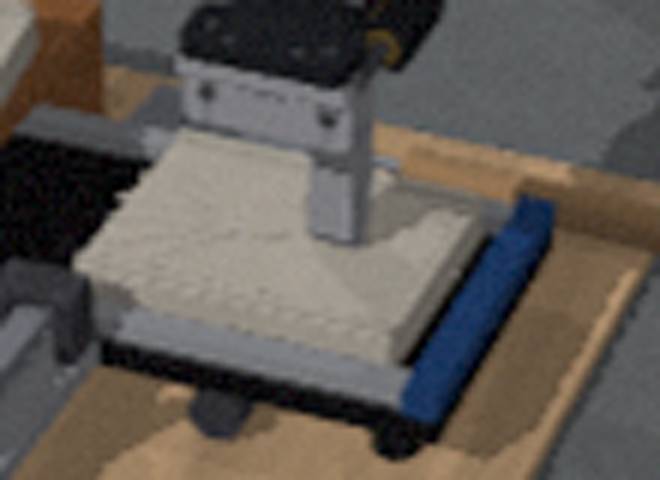

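>>> jog_arm([
  [-0.0015, 0, -0.0001],
  [-0.0015, 0, -0.0001],
  [-0.0015, 0, 0],
], grip=[0, 0, 0], turn=[0, 0, 0])

```text
time_s: 10.58
tcp_pos: [489.6, -61.6, 77.6]
orientation: [3.135, 0.201, 0.003]
ft_force: [2.4, 0.3, 6.7]
grip_width: 0.005
grip_force: 3.4
```

>>> jog_arm([
  [-0.0015, 0, 0],
  [-0.0015, 0, 0],
], grip=[0, 0], turn=[0, 0])

```text
time_s: 10.82
tcp_pos: [486.6, -62.0, 77.5]
orientation: [3.135, 0.201, 0.003]
ft_force: [2.2, 1.5, 6.8]
grip_width: 0.007
grip_force: 3.2
```

>>> jog_arm([
  [-0.001, 0, 0],
  [-0.001, 0, 0],
  [-0.001, 0, 0],
], grip=[0, 0, 0], turn=[0, 0, 0])

```text
time_s: 11.2
tcp_pos: [483.6, -62.4, 77.5]
orientation: [3.135, 0.201, 0.003]
ft_force: [1.8, 0.3, 6.3]
grip_width: 0.006
grip_force: 2.9
```

```bash
python3 - <<'E'
from h import *
c=cam("side"); st(); 
cv2.imwrite("pics/e.png",cv2.resize(c["pixels"][190:270,290:400],None,fx=6,fy=6,interpolation=cv2.INTER_CUBIC))
E
```

```text
t 11.25 tcp [483.56311452 -62.39367812  77.54237088] station -25.917297977296936 -2.1025156175117354 yaw err 0.0002 F [1.53259652 0.03274867 5.61397106]
```

View pics/e.png

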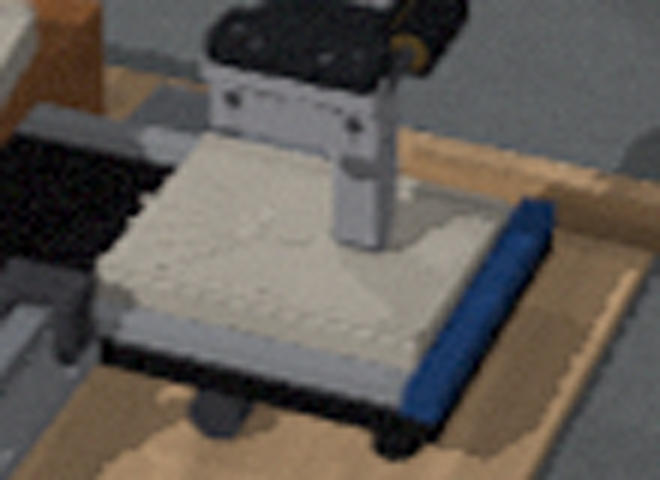

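>>> jog_arm([
  [-0.001, 0, 0.0002],
  [-0.001, 0, 0.0002],
  [-0.001, 0, 0.0001],
], grip=[0, 0, 0], turn=[0, 0, 0])

```text
time_s: 11.62
tcp_pos: [481.1, -62.8, 77.2]
orientation: [3.135, 0.201, 0.004]
ft_force: [3.0, 0.5, 7.8]
grip_width: 0.006
grip_force: 3.8
```

>>> jog_arm([
  [-0.001, 0, 0.0001],
  [-0.001, 0, 0],
  [-0.001, 0, 0],
], grip=[0, 0, 0], turn=[0, 0, 0])

```text
time_s: 12.0
tcp_pos: [478.1, -63.1, 77.2]
orientation: [3.135, 0.201, 0.004]
ft_force: [3.3, 1.3, 7.2]
grip_width: 0.005
grip_force: 3.7
```

>>> jog_arm([
  [-0.001, 0, 0],
  [-0.001, 0, 0],
  [-0.001, 0, 0],
], grip=[0, 0, 0], turn=[0, 0, 0])

```text
time_s: 12.38
tcp_pos: [475.1, -63.5, 77.1]
orientation: [3.135, 0.201, 0.004]
ft_force: [3.6, 0.6, 8.2]
grip_width: 0.004
grip_force: 3.6
```

```bash
python3 - <<'E'
from h import *
c=cam("side"); st(); 
cv2.imwrite("pics/f.png",cv2.resize(c["pixels"][190:270,290:400],None,fx=6,fy=6,interpolation=cv2.INTER_CUBIC))
E
```

```text
t 12.43 tcp [474.97898747 -63.50452272  77.09863526] station -34.57299997683061 -2.1085022512433014 yaw err 0.0001 F [2.18522373 1.23827104 6.63631796]
```

View pics/f.png

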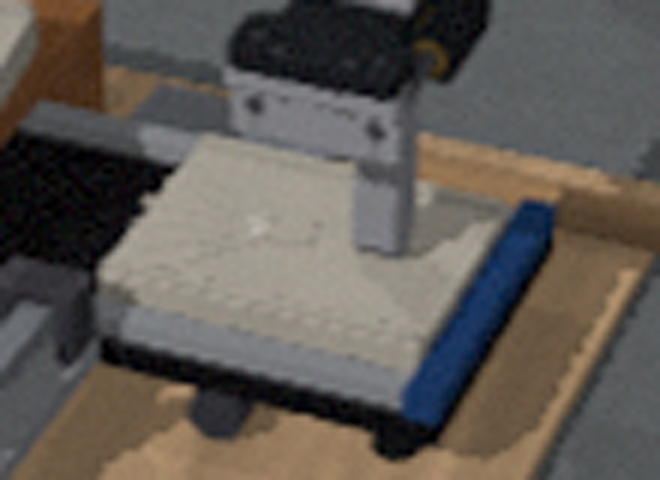

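>>> jog_arm([
  [0, 0, -0.001],
  [0, 0, -0.002],
  [0, 0, -0.01],
  [0, 0, -0.03],
  [0, 0, -0.03],
  [0.016, -0.029, 0],
  [0.025, -0.045, 0],
  [0.025, -0.045, 0],
  [0.025, -0.045, 0],
  [0.025, -0.045, 0],
  [0, 0, 0],
], grip=[0, 0, 0, 0, 0, 0, 0, 0, 0, 0, 0], turn=[0, 0, 0, 0, 0, 0, 0, 0, 0, 0, 0])

```text
time_s: 13.8
tcp_pos: [562.3, 162.7, 149.7]
orientation: [-3.133, -0.208, 0.0]
ft_force: [-0.1, -0.7, -0.3]
grip_width: 0.003
grip_force: 0.0
```

```bash
python3 - <<'E'
from h import *
np.set_printoptions(precision=4,suppress=True)
c=cam("side"); t=cam("top"); 
s,R,p=st(); need(R,p,82,205,91)
cv2.imwrite("pics/g.png",np.hstack([cv2.resize(q,(400,400),interpolation=cv2.INTER_CUBIC) for q in (c["pixels"][180:280,290:390],t["pixels"][200:300,290:390])]))
print(nets.mark_of("side","knob"))
E
```

```text
t 13.9 tcp [561.8234 158.4149 149.4053] station 79.88910109025824 206.9097232156161 yaw err -0.0005 F [-0.1557 -1.2702  0.8731]
slide m [0.0022 0.0019 0.0584]
[{'uv': [277.2, 249.4], 'conf': 0.61}]
```

View pics/g.png

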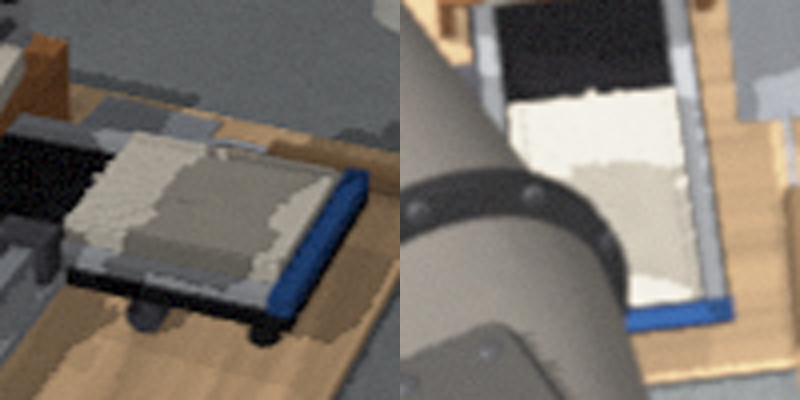

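>>> jog_arm([
  [0.002, 0, 0.015],
  [0, 0, 0.02],
  [0, 0, 0.018],
  [0, 0, 0.005],
  [0, 0, 0],
], grip=[0, 0, 0, 0, 0], turn=[0, 0, 0, 0, 0])

```text
time_s: 14.58
tcp_pos: [564.0, 158.7, 90.9]
orientation: [3.135, 0.201, -0.001]
ft_force: [-0.6, 0.5, 0.4]
grip_width: 0.006
grip_force: 0.0
```

>>> jog_arm([
  [0, 0.003, 0],
  [0, 0.003, 0],
  [0, 0.003, 0],
  [0, 0.003, 0],
  [0, 0.003, 0],
  [0, 0.003, 0],
], grip=[0, 0, 0, 0, 0, 0], turn=[0, 0, 0, 0, 0, 0])

```text
time_s: 15.32
tcp_pos: [566.6, 141.0, 91.5]
orientation: [-3.135, -0.201, -0.0]
ft_force: [0.5, 2.3, 0.6]
grip_width: 0.004
grip_force: 1.0
```

>>> jog_arm([
  [0, 0.004, 0],
  [0, 0.004, 0],
  [0, 0.005, 0],
  [0, 0.005, 0],
  [0, 0.005, 0],
  [0, 0.005, 0],
  [0, 0.005, 0],
  [0, 0.004, 0],
  [0, 0.003, 0],
  [0, 0.002, 0],
], grip=[0, 0, 0, 0, 0, 0, 0, 0, 0, 0], turn=[0, 0, 0, 0, 0, 0, 0, 0, 0, 0])

```text
time_s: 16.58
tcp_pos: [571.8, 99.0, 91.4]
orientation: [-3.135, -0.2, 0.0]
ft_force: [0.5, 2.1, 0.7]
grip_width: 0.008
grip_force: 1.0
```

>>> jog_arm([
  [0, 0.0015, 0],
  [0, 0.0015, 0],
  [0, 0.001, 0],
], grip=[0, 0, 0], turn=[0, 0, 0])

```text
time_s: 16.95
tcp_pos: [572.3, 95.2, 91.4]
orientation: [-3.135, -0.201, 0.0]
ft_force: [1.6, 2.3, 1.2]
grip_width: 0.005
grip_force: 1.0
```

>>> jog_arm([
  [0, 0.001, 0],
  [0, 0.001, 0],
  [0, 0.001, 0],
], grip=[0, 0, 0], turn=[0, 0, 0])

```text
time_s: 17.32
tcp_pos: [572.7, 92.7, 91.5]
orientation: [-3.135, -0.201, -0.0]
ft_force: [-0.3, 7.0, 0.7]
grip_width: 0.002
grip_force: 3.3
```

>>> jog_arm([
  [0, 0.001, 0],
  [0, 0.001, 0],
], grip=[0, 0], turn=[0, 0])

```text
time_s: 17.58
tcp_pos: [572.8, 92.4, 91.5]
orientation: [-3.133, -0.203, -0.0]
ft_force: [-1.5, 14.0, 0.7]
grip_width: 0.003
grip_force: 7.4
```

>>> jog_arm([
  [0, 0, 0],
  [0, -0.004, 0],
  [0, -0.015, 0],
  [0, -0.02, 0],
  [0, -0.01, -0.02],
  [0, 0, -0.04],
  [0, 0, -0.04],
  [0, 0, 0],
  [0, 0, 0],
], grip=[0, 0, 0, 0, 0, 0, 0, 0, 0], turn=[0, 0, 0, 0, 0, 0, 0, 0, 0])

```text
time_s: 18.7
tcp_pos: [566.3, 139.6, 190.9]
orientation: [3.135, 0.202, -0.001]
ft_force: [-0.6, 0.1, -0.7]
grip_width: 0.004
grip_force: 0.0
```

```bash
python3 - <<'E'
from h import *
c=cam("side"); st()
cv2.imwrite("pics/h.png",cv2.resize(c["pixels"][180:290,250:400],(750,550),interpolation=cv2.INTER_CUBIC))
E
```

```text
t 18.75 tcp [566.06805171 139.28710918 190.41222504] station 81.65738701229381 187.3965391921353 yaw err -0.0003 F [ 0.63805861  0.37514996 -1.16910616]
```

View pics/h.png

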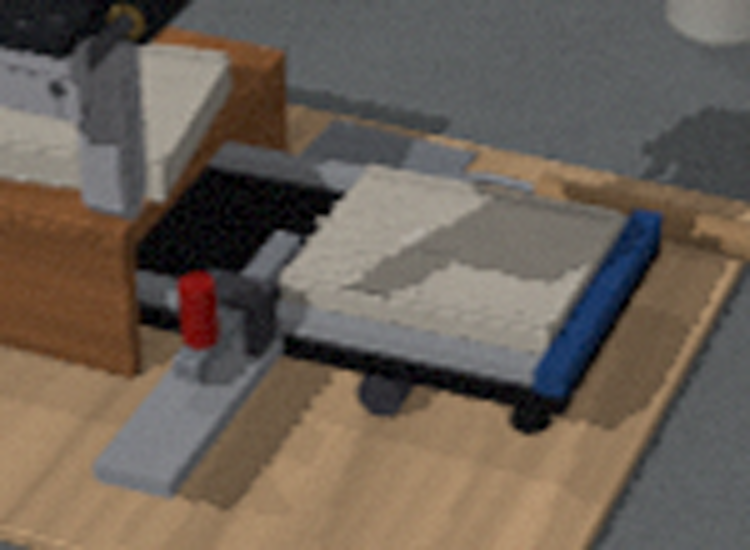

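The picture shows the tile against the blue stop, with its front edge at about (590, 270). The bolt is across behind it, with the knob at (197, 310), and the gripper is clear.

```bash
python3 -c "
from h import *
print(ticket.finish_job())"
```

```text
the job is handed in; nothing more can be done
None
```

I handed the job in after about 19 s of robot time: the last picture shows the tile against the blue stop and the bolt across behind it, and the arm is clear of everything; the hand-in returned no verdict.

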